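# Face up the pushed-back carton with the pull hook

### The job

One of the three picking cartons on the wire rack has been pushed far back. Pick up the pull hook, drop its claw behind that carton's front lip and draw the carton straight forward until its front is level with the rack's front edge, like its two neighbours. Then lay the hook flat, the way up it was found, on the black rubber mat, setting it down gently; touch the carton with the hook only, and leave the neighbouring cartons and the other things on the bench where they are.

Things in the scene. Friction and masses are not known exactly. Their poses are not given: they have to be found in the camera images.
- pull_hook: Pull hook, 0.3 kg, on its handle and claw. Black handle 100 x 26 wide x 45 high (x -115 to -15, z 0 to 45); a steel rod of 10 diameter runs from it along +x, its axis at z=35, underside z=30; at its end, x=115, a steel claw plate 4 thick, 44 wide is turned down to z=0. Origin: underside, mid-length; x from handle to claw, z up. Centre of mass in or near the handle's front half.
- hook_handle (a point): Centre of the pull hook's handle, 65 mm behind its origin, 22.5 above its underside; the handle is 26 wide.
- hook_claw (a point): Lower edge of the claw plate, middle of its width and of its 4 mm thickness (x=115, z=0 in the pull hook's frame).
- carton_deep: The pushed-back carton, its lip 70 to 105 mm behind the rack's front edge, in any of the three lanes. Open cardboard carton 180 (x) x 110 (y), walls 5 thick: front (-x) wall a low lip 60 high, back 85. Paper rolls, fixed in it, 62 tall, fill the rear; the 70 mm behind the lip are empty. Origin: centre of underside; x to its back. About 0.55 kg.
- carton_deep_lip (a point): Top of the pushed-back carton's front lip: middle of the outer face's upper edge, 60 above its underside. The inner face is 5 mm further back.
- carton_a: Neighbour carton standing at the rack's front edge; same shape as the pushed-back one. Open cardboard carton 180 (x) x 110 (y), walls 5 thick: front (-x) wall a low lip 60 high, back 85. Paper rolls, fixed in it, 62 tall, fill the rear; the 70 mm behind the lip are empty. Origin: centre of underside; x to its back. About 0.55 kg.
- carton_c: Neighbour carton standing at the rack's front edge; same shape as the pushed-back one. Open cardboard carton 180 (x) x 110 (y), walls 5 thick: front (-x) wall a low lip 60 high, back 85. Paper rolls, fixed in it, 62 tall, fill the rear; the 70 mm behind the lip are empty. Origin: centre of underside; x to its back. About 0.55 kg.
- rack: Rack 300 (x) x 420 (y), open front and back. Deck top 30 above the bench, with 3 mm slide strips (three lanes 126 apart) under the cartons, so carton lips are 93 above the bench. 16 mm posts, 205 high, at the corners; open wire deck over the cartons, underside 188, top 200 high, its front wire 10 behind the front edge. Origin: centre of underside; x points into the rack, away from the robot.
- rack_front (a point): Middle of the rack's front edge, on the deck's top (30 above the bench); axes as the rack's.
- mat: Black rubber mat fixed on the bench, 260 (x) x 120 (y) x 3 thick. Origin: centre of its underside.
- roll_pack: Bystander: pack of five white paper rolls lying side by side, 80 x 205 x 40. Origin: centre of its underside.
- tape_gun: Bystander: packing-tape dispenser with red frame and a 90 mm roll, about 210 x 55 x 96, light handle on its own -x end, pointing away from the robot. Origin: underside below the frame's middle.
- tape_measure: Bystander: black and yellow tape measure, 60 x 35 x 55. Origin: centre of its underside.
Mind the look-alikes: they are no part of the job. What is shaped like the pull_hook but purple or red is not meant.

How it is judged:
By the outcome, as a careful person would: the job done as asked, in the order asked, and still so for the second after the job is handed in, with the robot touching nothing.
It also fails if it takes over 64 s, if anything falls off the work surface, if the arm or the gripper's body presses on something with over 40 N, if the wrist force passes 120 N, or if a joint passes its speed limit or range.

### The arm

A 6-joint arm with a two-finger parallel gripper is mounted at the origin on the work surface. World frame = base frame: x ahead of the robot, y to its left, z up, the work surface at z = 0. Lengths are in m, angles in rad, forces in N, time in s.
With the tool pointing down it reaches from about 0.275 to 0.975 m from the base axis. Payload 8.4 kg.
Tool frame: the origin (TCP) lies at the very end of the fingers, on their centre line; the grasp point (between the pads) lies 19 mm behind it (grip_point_offset is the distance from the TCP to the grasp point, in m); z points along the fingers, y is the line along which they close (so a half turn about z gives the same grasp; the last joint's range is limited). The gripper opens to 92 mm and grips with 3 to 60 N. Pads are 20 mm wide; open, the fingers measure 128 mm over their backs; the gripper's body (75 mm by 189 mm) begins 69 mm behind the grasp point.
Start: joints at [-1.132, 0.353, 1.633, -0, 1.155, -0.002], TCP at [0.267, -0.565, 0.215] pointing down, gripper open.
Joint ranges: [-2.63, 2.63], [-0.92, 2.1], [0.06, 2.66], [-1.3, 4.44], [0, 2.69], [-3.02, 3.02]. Speed limits (rad/s): [2.22, 2.22, 2.79, 3.14, 3.14, 3.14].

### API

Orientations are given as [roll, pitch, yaw] about the fixed x, y, z axes, in that order (R = Rz(yaw) Ry(pitch) Rx(roll)).
In Python, from plant import sense, grab_frame, sign_off, grip_point_offset gives the robot as it stands.
- The arm moves only by the tool send_rows, never from a script. Its argument "steps" is text: rows parted by semicolons, each of 4 numbers parted by spaces: the shift along the tool's x, y, z in m, then the turn about the tool's z in rad. In form: tx ty tz turn; .... A call has 1 to 8 rows; each row shifts and turns the commanded pose from where the row before left it, along the tool's axes as they then stand; what a row does not reach is not made up. A row lasts 1/12 s, in which the tool goes at most 41.7 mm and 7.16 degrees, less where a joint would pass 70% of its speed; a pose out of reach is approached as far as the arm can. A call is refused whole if a number of a shift passes 0.0417 or a number of a turn 0.125, either way. A call with a gripper value outside its range is refused whole. "claw" is the opening in per cent of the stroke, from 0 (shut) to 100 (fully open), set as the call begins (left out, the last holds). The fingers move at their own pace and stop on an object; the grip force is fixed at half the most. Time passes only in rows, so rows that do not move let the fingers close. It gives the time, the measured TCP pose, the force, the opening and the grip force at its end, in the units of the state.
- sense(): the state, without advancing time (a new reading comes with each control period).
- grab_frame(name): name is "side" or "top" or "wrist"; returns a dict with "img" (400x640x3 uint8, blue, green, red), "fx", "fy", "cx", "cy" (pixels), "cam_to_world" (4x4, takes a point from camera to world coordinates). Camera axes: x right, y up, looking along -z (the intrinsics and any distortion apply to the point x, -y, -z); pixel columns grow to the right and rows downward; lengths in m; the calibration is good to about 2 mm. A picture is of the moment at which its call begins. There is no depth.
- sign_off(): hands the job in; it is judged then, once.
The state is a dict: "t": time; "joint_pos": joint angles; "qvel": joint speeds; "joint_torque": joint torques, N m; "tcp_pos": TCP position; "tool_rot": TCP orientation; "ft_force": force on the tool from outside, world axes, zero at the start; "wrist_torque": the same for the moment, N m; "gripper_width": opening from 0.0 (shut) to 1.0 (fully open); "grip_force": force on a finger pad.
Only numpy, scipy, OpenCV 4.12 (cv2) and the standard library are available. Lean on these libraries where they do the work, as an engineer would, in place of code of your own. Each camera call takes 0.05 s, during which the arm holds its last target. There are 200 camera calls.

## Working session

There is one attempt and no reset: what is moved stays moved. The work goes in short steps, Python scripts to look and compute and a tool call to move; the robot and the scene stay as the last step left them, time stands still between calls to the robot, and variables do not carry over. Pictures are saved under pics/ and viewed, at most 10 in all, crops included, and the job is handed in when it is done.

Besides the shell and the picture viewer there is one more tool, called after "Emit:" by a JSON object that holds its "fn" and its "kwargs". send_rows: Moves the arm, as the interface text tells. Its arguments: {"type":"object","properties":{"steps":{"type":"string"},"claw":{"type":"number"}},"required":["steps"]}

```bash
mkdir -p pics; cat > h.py <<'E'
import numpy as np,cv2
from plant import *
def cap(n):
    f=grab_frame(n); return f
def ray(f,u,v):
    M=np.array(f["cam_to_world"]); d=np.array([(u-f["cx"])/f["fx"],-(v-f["cy"])/f["fy"],-1.]);return M[:3,3],M[:3,:3]@d
def atz(f,u,v,z):
    o,d=ray(f,u,v); return o+d*(z-o[2])/d[2]
def proj(f,p):
    M=np.array(f["cam_to_world"]); c=M[:3,:3].T@(np.array(p)-M[:3,3]); return f["cx"]+f["fx"]*c[0]/-c[2], f["cy"]-f["fy"]*c[1]/-c[2]
E
python3 - <<'E'
from h import *
import pickle
for n in("top","side"):
    f=cap(n); pickle.dump(f,open(n+'.pkl','wb')); cv2.imwrite(f'pics/{n}0.png',f["img"]); print(n,{k:v for k,v in f.items() if k!='img'})
s=sense();print(s);print(grip_point_offset)
E
```

```text
top {'fx': 397.35163531260156, 'fy': 397.35163531260156, 'cx': 322.5348633832342, 'cy': 201.42797642960525, 'cam_to_world': array([[-1.52375024e-02,  9.95437383e-01, -9.41925440e-02,
         4.53498040e-01],
       [-9.99876877e-01, -1.55227704e-02, -2.29656816e-03,
         1.03734878e-03],
       [-3.74821903e-03,  9.41459528e-02,  9.95551350e-01,
         1.38413287e+00],
       [ 0.00000000e+00,  0.00000000e+00,  0.00000000e+00,
         1.00000000e+00]])}
side {'fx': 519.893185649732, 'fy': 519.893185649732, 'cx': 321.95049349440046, 'cy': 195.4295658361787, 'cam_to_world': array([[ 0.9953124 ,  0.03472873, -0.09026156,  0.39311915],
       [-0.09364318,  0.57931672, -0.80970556, -1.46742707],
       [ 0.02416998,  0.81436236,  0.57985322,  1.16109583],
       [ 0.        ,  0.        ,  0.        ,  1.        ]])}
{'t': 0.1, 'joint_pos': array([-1.13243944e+00,  3.53582670e-01,  1.63403061e+00, -6.28518545e-05,
        1.15522894e+00, -2.42728906e-03]), 'qvel': array([ 0.00031438, -0.00353477, -0.00187754, -0.00119156, -0.00280527,
        0.00058854]), 'joint_torque': array([-3.35215882e-04, -5.94903696e+01, -3.34929407e+01,  6.97833393e-02,
        1.84452842e-02, -4.40035353e-05]), 'tcp_pos': array([ 0.26643416, -0.56487753,  0.21394889]), 'tool_rot': array([-3.14034295e+00,  5.44373959e-05,  4.40809619e-01]), 'ft_force': array([ 0.4946547 , -0.40167981,  0.34616051]), 'wrist_torque': array([ 0.04120599, -0.01189738,  0.01275741]), 'grip_force': 0.0, 'gripper_width': 0.9955246216507702}
0.0187
```

View pics/top0.png

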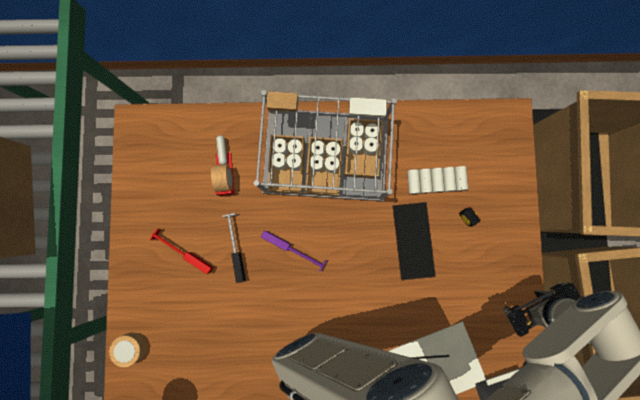

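View pics/side0.png

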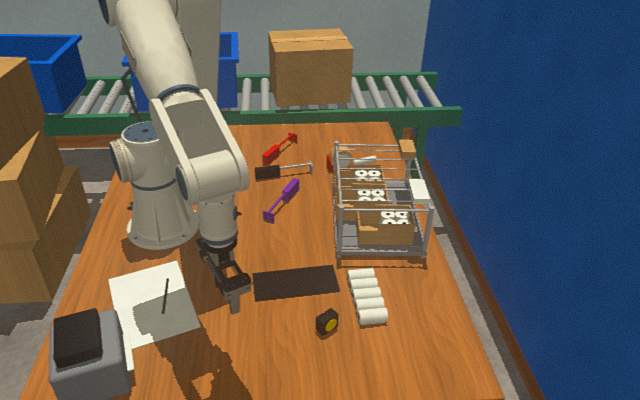

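The top picture shows three hook-shaped things. Black with a steel rod is at (236,247), red at (182,252) and purple at (293,250). By the description I want the black and steel one. The deep carton is in the right lane (364,145), the mat is at (414,241). I'll check this in one close crop.

```bash
python3 - <<'E'
from h import *
import pickle
f=pickle.load(open('top.pkl','rb'))
c=f["img"][85:285,205:440]
cv2.imwrite('pics/crop1.png',cv2.resize(c,None,fx=3,fy=3,interpolation=cv2.INTER_CUBIC))
E
```

```text
(no output)
```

View pics/crop1.png

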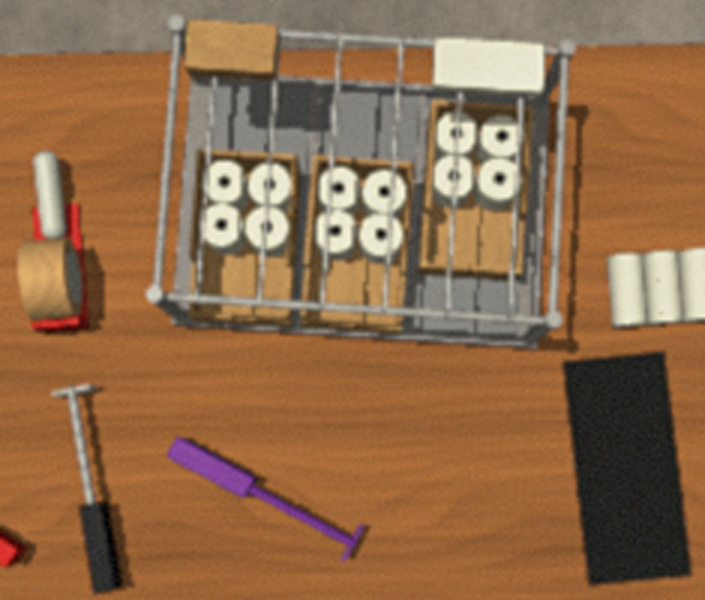

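```bash
cat > m.py <<'E'
from h import *
import pickle
f=pickle.load(open('top.pkl','rb'))
P=lambda c,z: atz(f,205+c[0]/3-.33,85+c[1]/3-.33,z)[:2]
FL,FR,BL,BR=[P(c,.203) for c in((155,294),(555,319),(176,23),(567,47))]
print('posts',FL,FR,BL,BR,'depth',np.linalg.norm(FL-BL),'w',np.linalg.norm(FL-FR))
ey=(FL-FR+BL-BR); print('yaw',np.arctan2(-ey[0],ey[1])); ex=BL+BR-FL-FR; print('yawx',np.arctan2(ex[1],ex[0]))
y=np.arctan2(-ey[0],ey[1]);ex=np.array([np.cos(y),np.sin(y)]);ey=np.array([-ex[1],ex[0]]);C=(FL+FR+BL+BR)/4;print('C',C,'front',C-.15*ex)
for n,c,z in(('lipL',(421,267),.093),('lipR',(523,275),.093),('backL',(432,101),.118),('backR',(532,108),.118),('aL',(196,316),.093),('aR',(293,323),.093),('cL',(307,323),.093),('cR',(408,330),.093)):
  p=P(c,z);print(n,p,'rack frame',(p-C)@ex,(p-C)@ey)
H=[P(c,.045) for c in((80,505),(107,502),(120,588),(93,592))];print('handle',np.mean(H,0),'len',np.linalg.norm(H[0]-H[3]),'w',np.linalg.norm(H[0]-H[1]))
cl=[P(c,.037) for c in((53,393),(101,389))];print('claw',np.mean(cl,0),np.linalg.norm(cl[0]-cl[1]))
d=np.mean(cl,0)-np.mean(H,0);print('dist',np.linalg.norm(d),'yaw',np.arctan2(d[1],d[0]))
M=[P(c,.003) for c in((563,363),(663,352),(690,573),(588,585))];print('mat',np.mean(M,0));d=M[0]+M[1]-M[2]-M[3];print(np.linalg.norm(d)/2,np.arctan2(d[1],d[0]))
E
python3 m.py
```

```text
posts [0.62488541 0.20154346] [ 0.59343671 -0.19751456] [0.90413314 0.18018964] [ 0.87226642 -0.21842427] depth 0.28006299365961107 w 0.4002952953294141
yaw -0.0792091888513709
yawx -0.07558631106789801
C [ 0.74868042 -0.00855143] front [0.59915073 0.00331752]
lipL [ 0.6660832  -0.07117729] rack frame -0.07738288706547937 -0.068965118158667
lipR [ 0.65546723 -0.18253626] rack frame -0.07915414180994494 -0.18081493546438618
backL [ 0.8443839  -0.08549958] rack frame 0.1014920344307791 -0.06913421445990724
backR [ 0.83480484 -0.19400844] rack frame 0.10052892746058094 -0.17806080450856762
aL [0.61590993 0.17543268] rack frame -0.14691220003776342 0.17290159610859063
aR [0.60655898 0.0696328 ] rack frame -0.14786226523581347 0.06669353497101857
cL [0.60631957 0.05436499] rack frame -0.14689283706965106 0.05145465039676543
cR [ 0.59691716 -0.05559132] rack frame -0.14756532036167802 -0.05890087835742422
handle [0.36533425 0.28944926] len 0.09706572383808464 w 0.030265061381631934
claw [0.53951752 0.31804875] 0.0544953534935439
dist 0.17651555652438436 yaw 0.16273992343908106
mat [ 0.44389013 -0.30740395]
0.25512923218595435 0.08083094408880921
```

The crop confirms the black and steel hook, with handle at crop (100,547) and claw bar at (77,391). The deep carton lip is at crop (421,267)–(523,275). The rack posts measure 400 x 280 mm against 404 x 284 expected, and the lip is 72 mm behind the front edge, within 70–105.

Emit:
{"fn": "send_rows", "kwargs": {"steps": "0 0 0 0.093; 0 0 0 0.093; 0 0 0 0.092; 0.03 -0.027 0 0; 0.03 -0.027 0 0; 0.03 -0.027 0 0; 0.03 -0.027 0 0; 0.03 -0.027 0 0", "claw": 100}}

```text
t: 0.77
tcp_pos: [0.3934, -0.406, 0.2143]
tool_rot: [-3.141, 0.0, 0.162]
ft_force: [0.6, -0.0, 0.2]
gripper_width: 1.002
grip_force: 0.0
```

Emit:
{"fn": "send_rows", "kwargs": {"steps": "0.0056 -0.0384 0 0; 0.0056 -0.0384 0 0; 0.0056 -0.0384 0 0; 0.0056 -0.0384 0 0; 0.0056 -0.0384 0 0; 0.0056 -0.0384 0 0; 0.0056 -0.0384 0 0; 0.0056 -0.0384 0 0"}}

```text
t: 1.43
tcp_pos: [0.3865, -0.0956, 0.2145]
tool_rot: [-3.142, -0.0, 0.162]
ft_force: [0.9, 1.0, 0.6]
gripper_width: 0.995
grip_force: 0.0
```

Emit:
{"fn": "send_rows", "kwargs": {"steps": "0.0056 -0.0384 0 0; 0.0056 -0.0384 0 0; 0.0056 -0.0384 0 0; 0.0056 -0.0384 0 0; 0.0056 -0.0384 0 0; 0.0056 -0.0384 0 0; 0.0056 -0.0384 0 0; 0 0 0 0"}}

```text
t: 2.1
tcp_pos: [0.3821, 0.1799, 0.2148]
tool_rot: [-3.139, -0.001, 0.167]
ft_force: [0.4, -0.9, 0.7]
gripper_width: 1.004
grip_force: 0.0
```

Emit:
{"fn": "send_rows", "kwargs": {"steps": "0.0054 -0.0368 0 0; 0.0054 -0.0368 0 0; 0.0054 -0.0368 0 0; 0 0 0 0; 0 0 0 0"}}

```text
t: 2.52
tcp_pos: [0.38, 0.2868, 0.2141]
tool_rot: [3.141, 0.001, 0.166]
ft_force: [0.4, -0.8, 0.3]
gripper_width: 1.002
grip_force: 0.0
```

```bash
python3 - <<'E'
from h import *
import pickle
f=cap("wrist"); pickle.dump(f,open('w1.pkl','wb')); cv2.imwrite('pics/w1.png',f["img"]);print(sense()['tcp_pos'],sense()['tool_rot'])
E
```

```text
[0.37990314 0.28557272 0.21407425] [3.14059388e+00 1.21345854e-03 1.64494023e-01]
```

View pics/w1.png

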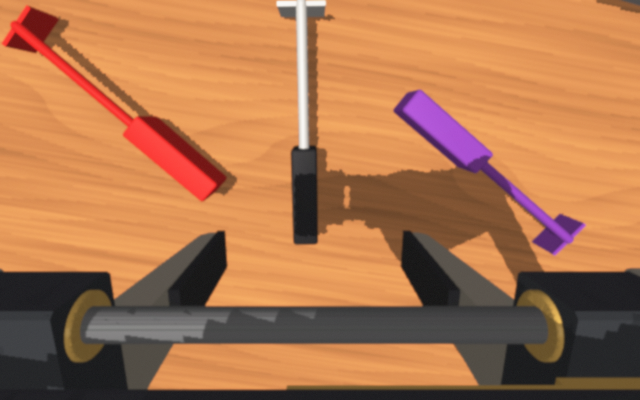

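The wrist view shows the black hook below the gripper. The handle's front edge is at (292–316,148), its rear at about (293–317,241), the claw bar at (278–326,5), with the rod from (301,10) to (304,148). It also confirms the look-alikes red and purple are to the sides.

```bash
python3 - <<'E'
from h import *
import pickle
f=pickle.load(open('w1.pkl','rb'));print(np.array(f['cam_to_world'])[:3,3])
for n,u,v,z in(('fl',292.5,149,.045),('fr',316,149,.045),('bl',294,242,.045),('br',317,242,.045),('bl0',294,242,.0),('cl',278,4,.038),('cr',326,4,.038),('r1',301.5,20,.035),('r2',304,140,.035)):
  print(n,atz(f,u,v,z))
a=atz(f,301.5,20,.035);b=atz(f,304,140,.035);print(np.arctan2(*(a-b)[1::-1]))
E
```

```text
[0.44860887 0.29709797 0.38481521]
fl [0.41382579 0.3118785  0.045     ]
fr [0.41762982 0.28929848 0.045     ]
bl [0.31899707 0.29575265 0.045     ]
br [0.32297324 0.27212616 0.045     ]
bl0 [0.30183323 0.29557449 0.        ]
cl [0.53951564 0.34482308 0.038     ]
cr [0.54672972 0.30206097 0.038     ]
r1 [0.5307434  0.32202285 0.035     ]
r2 [0.42351268 0.30236012 0.035     ]
0.18135374432346382
```

Emit:
{"fn": "send_rows", "kwargs": {"steps": "0.007 -0.005 0 -0.015; 0 0 0.03 0; 0 0 0.03 0; 0 0 0.03 0; 0 0 0.03 0; 0 0 0 0; 0 0 0 0; 0 0 0 0"}}

```text
t: 3.23
tcp_pos: [0.3875, 0.2918, 0.0959]
tool_rot: [-3.141, -0.001, 0.177]
ft_force: [0.3, -0.8, -0.3]
gripper_width: 1.0
grip_force: 0.0
```

Emit:
{"fn": "send_rows", "kwargs": {"steps": "-0.001 -0.0037 0 0; 0 0 0.025 0; 0 0 0.025 0; 0 0 0.02 0; 0 0 0.01 0; 0 0 0.008 0; 0 0 0 0; 0 0 0 0"}}

```text
t: 3.9
tcp_pos: [0.3854, 0.2958, 0.0074]
tool_rot: [-3.141, -0.001, 0.178]
ft_force: [-0.1, -0.2, 1.0]
gripper_width: 1.0
grip_force: 0.0
```

Emit:
{"fn": "send_rows", "kwargs": {"steps": "0 0 0 0; 0 0 0 0; 0 0 0 0; 0 0 0 0; 0 0 0 0; 0 0 0 0; 0 0 0 0; 0 0 0 0", "claw": 0}}

```text
t: 4.57
tcp_pos: [0.3849, 0.2953, 0.0066]
tool_rot: [3.142, 0.0, 0.178]
ft_force: [0.3, 0.4, 0.2]
gripper_width: 0.439
grip_force: 0.0
```

Emit:
{"fn": "send_rows", "kwargs": {"steps": "0 0 0 0; 0 0 0 0; 0 0 0 0; 0 0 0 0; 0 0 0 0; 0 0 0 0; 0 0 0 0; 0 0 0 0"}}

```text
t: 5.23
tcp_pos: [0.3849, 0.2954, 0.0066]
tool_rot: [-3.142, 0.0, 0.178]
ft_force: [0.6, 0.7, -1.6]
gripper_width: 0.281
grip_force: 30.0
```

Emit:
{"fn": "send_rows", "kwargs": {"steps": "0 0 -0.015 0; 0 0 -0.03 0; 0 0 -0.03 0; 0 0 -0.03 0; 0 0 -0.03 0; 0 0 0 0"}}

```text
t: 5.73
tcp_pos: [0.3872, 0.297, 0.1464]
tool_rot: [-3.138, -0.007, 0.178]
ft_force: [1.8, 1.0, -2.9]
gripper_width: 0.28
grip_force: 30.0
```

Emit:
{"fn": "send_rows", "kwargs": {"steps": "0 0 0 0.0855; 0 0 0 0.0855; 0 0 0 0.085; 0.003 0.0365 0 0; 0.003 0.0365 0 0; 0.003 0.0365 0 0; 0.003 0.0365 0 0; 0.003 0.0365 0 0"}}

```text
t: 6.4
tcp_pos: [0.3842, 0.1105, 0.1405]
tool_rot: [3.141, 0.002, -0.077]
ft_force: [1.6, -0.4, -3.2]
gripper_width: 0.28
grip_force: 30.0
```

Emit:
{"fn": "send_rows", "kwargs": {"steps": "0.003 0.0365 0.005 0; 0.003 0.0365 0.005 0; 0.003 0.0365 0.005 0; 0.003 0.0365 0.005 0; 0.003 0.0365 0.005 0; 0.003 0.0365 0.005 0; 0 0 0 0; 0 0 0 0"}}

```text
t: 7.07
tcp_pos: [0.3852, -0.109, 0.1105]
tool_rot: [-3.141, 0.002, -0.083]
ft_force: [0.4, 0.2, -2.9]
gripper_width: 0.282
grip_force: 30.0
```

```bash
python3 - <<'E'
from h import *
import pickle
s=sense();print(s['tcp_pos'],s['tool_rot'])
for n in('top','side'):
  f=cap(n); pickle.dump(f,open(n+'2.pkl','wb'))
  g=f['img'][90:290,240:475] if n=='top' else f['img'][130:290,240:440]
  cv2.imwrite(f'pics/{n}2.png',cv2.resize(g,None,fx=3,fy=3,interpolation=cv2.INTER_CUBIC))
E
```

```text
[ 0.38522192 -0.10899504  0.11045702] [-3.14124456e+00  2.11573266e-03 -8.27171942e-02]
```

View pics/side2.png

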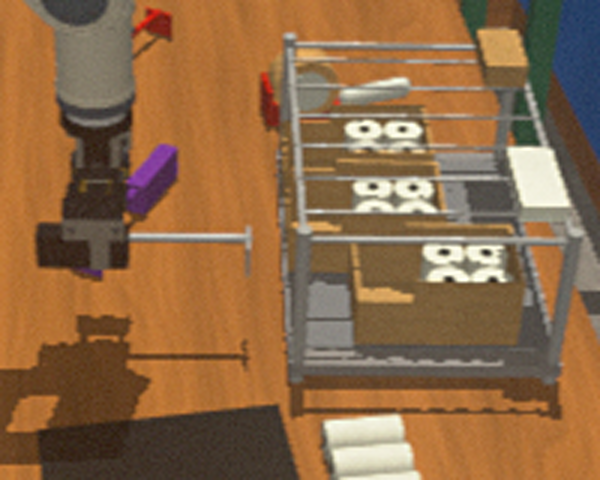

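The side crop shows the hook held level in front of the right lane. The claw spans crop (248,228–270), the deep lip's outer edge runs from (350,248) to (356,290), and the path over the lip under the wire deck is free. I'll compare both with predicted pixels.

```bash
python3 - <<'E'
from h import *
import pickle
f=pickle.load(open('side2.pkl','rb'))
S=lambda p:[round((a-b)*3,1) for a,b in zip(proj(f,p),(239.67,129.67))]
t=np.array([.3852,-.109,.1105]);y=-.0827;ex=np.array([np.cos(y),np.sin(y),0]);ey=np.array([-ex[1],ex[0],0])
for dz in(0,-.005):
 for w in(-.022,.022): 
  c=t+.16*ex+w*ey+[0,0,-.0066+dz];print('claw',dz,w,'bot',S(c),'top',S(c+[0,0,.04]))
for yr in(-.07,-.18):
  q=-.079
  for xr in(-.0785,):
    p=np.array([.7487+xr*np.cos(q)-yr*np.sin(q),-.0086+xr*np.sin(q)+yr*np.cos(q),.093]);print('lip',p,S(p), 'dx10mm',S(p+[.01,0,0]))
E
```

```text
claw 0 -0.022 bot [np.float64(246.4), np.float64(279.2)] top [np.float64(247.3), np.float64(250.0)]
claw 0 0.022 bot [np.float64(246.0), np.float64(254.5)] top [np.float64(246.9), np.float64(225.6)]
claw -0.005 -0.022 bot [np.float64(246.3), np.float64(282.8)] top [np.float64(247.2), np.float64(253.6)]
claw -0.005 0.022 bot [np.float64(245.9), np.float64(258.1)] top [np.float64(246.8), np.float64(229.2)]
lip [ 0.66492058 -0.07218663  0.093     ] [np.float64(347.1), np.float64(243.1)] dx10mm [np.float64(355.8), np.float64(242.8)]
lip [ 0.65623962 -0.18184355  0.093     ] [np.float64(354.0), np.float64(304.6)] dx10mm [np.float64(363.1), np.float64(304.3)]
```

View pics/top2.png

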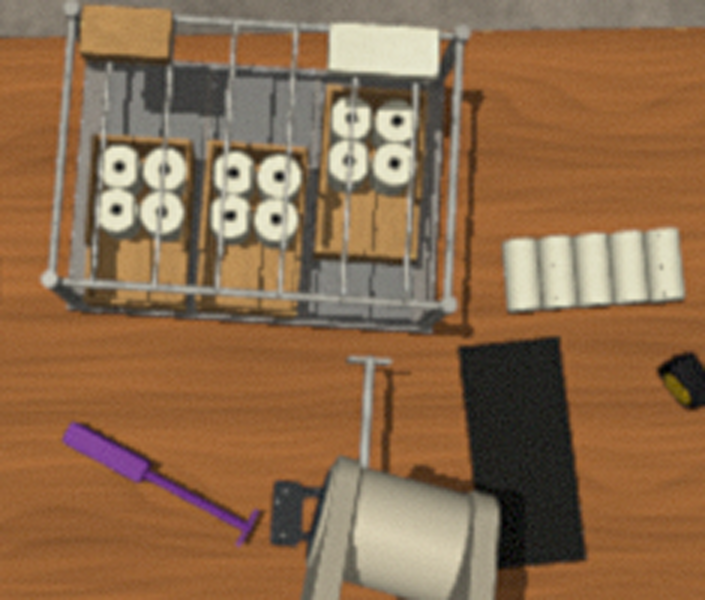

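Emit:
{"fn": "send_rows", "kwargs": {"steps": "0.01 -0.004 -0.003 0; 0.025 0 0 0; 0.03 0 0 0; 0.03 0 0 0; 0.025 0 0 0; 0.02 0 0 0; 0 0 0 0; 0 0 0 0"}}

```text
t: 7.83
tcp_pos: [0.5276, -0.1126, 0.1144]
tool_rot: [-3.141, -0.0, -0.075]
ft_force: [-1.1, 0.2, -2.8]
gripper_width: 0.283
grip_force: 30.0
```

Emit:
{"fn": "send_rows", "kwargs": {"steps": "0 0 0 0; 0 0 0 0; 0 0 0 0"}}

```text
t: 8.08
tcp_pos: [0.5255, -0.1138, 0.1146]
tool_rot: [-3.141, 0.001, -0.078]
ft_force: [-0.1, -0.0, -2.0]
gripper_width: 0.286
grip_force: 30.0
```

```bash
python3 - <<'E'
from h import *
s=sense();t=s['tcp_pos'];print(t,s['tool_rot'][2],s['ft_force'])
q=-.079;R=np.array([[np.cos(q),-np.sin(q)],[np.sin(q),np.cos(q)]]);y=s['tool_rot'][2]
C=[.7487,-.0086];print('tcp rack',(t[:2]-C)@R,'claw',(t[:2]+.16*np.array([np.cos(y),np.sin(y)])-C)@R)
f=cap('side');cv2.imwrite('pics/s3.png',cv2.resize(f['img'][130:290,240:440],None,fx=4,fy=3.7,interpolation=cv2.INTER_CUBIC))
E
```

```text
[ 0.52549457 -0.11382341  0.11461013] -0.07763196384404636 [-0.11056716 -0.01484937 -2.01976353]
tcp rack [-0.21420527 -0.12251012] claw [-0.05420542 -0.12229124]
```

View pics/s3.png

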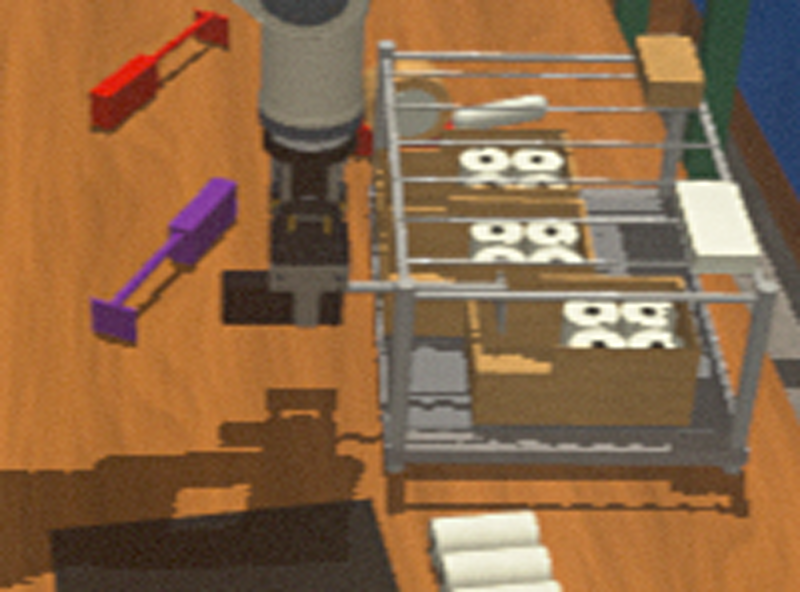

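The claw, at (503,285–330), is about 28 mm behind the lip's outer edge (470). I'll lower it and then pull slowly.

Emit:
{"fn": "send_rows", "kwargs": {"steps": "0 -0 0.01 0; 0 0 0.012 0; 0 0 0.013 0; 0 0 0 0; 0 0 0 0; -0.005 0.001 0 0; -0.005 0.001 0 0; -0.003 0 0 0"}}

```text
t: 8.8
tcp_pos: [0.5125, -0.1156, 0.0801]
tool_rot: [3.141, -0.0, -0.078]
ft_force: [-0.1, -0.5, -3.0]
gripper_width: 0.283
grip_force: 30.0
```

Emit:
{"fn": "send_rows", "kwargs": {"steps": "-0.003 0 0 0; -0.005 0 0 0; -0.008 0 0 0; -0.008 0 0 0; -0.008 0 0 0; -0.008 0 0 0; -0.006 0 0 0; -0.005 0 0 0"}}

```text
t: 9.47
tcp_pos: [0.4622, -0.1115, 0.08]
tool_rot: [3.141, -0.001, -0.078]
ft_force: [4.8, 0.1, -1.3]
gripper_width: 0.281
grip_force: 30.0
```

Emit:
{"fn": "send_rows", "kwargs": {"steps": "-0.005 0 0 0; -0.005 0 0 0; -0.004 0 0 0; -0.002 0 0 0; 0 0 0 0; 0 0 0 0; 0 0 0 0"}}

```text
t: 10.05
tcp_pos: [0.446, -0.1101, 0.0794]
tool_rot: [-3.141, 0.001, -0.078]
ft_force: [2.0, -0.9, -1.9]
gripper_width: 0.281
grip_force: 30.0
```

```bash
cat > chk.py <<'E'
from h import *
import sys
s=sense();t=s['tcp_pos'];print(t,s['tool_rot'][2],s['ft_force'])
q=-.079;R=np.array([[np.cos(q),-np.sin(q)],[np.sin(q),np.cos(q)]]);y=s['tool_rot'][2]
C=[.7487,-.0086];print('tcp rack',(t[:2]-C)@R,'claw',(t[:2]+.16*np.array([np.cos(y),np.sin(y)])-C)@R)
a=cap('side')['img'][140:280,310:440];b=cap('top')['img'][90:205,250:400]
a=cv2.resize(a,(390,420),interpolation=cv2.INTER_CUBIC);b=cv2.resize(b,(800-390,int(115*410/150)),interpolation=cv2.INTER_CUBIC)
o=np.zeros((420,800,3),np.uint8);o[:,:390]=a;o[:b.shape[0],390:]=b;cv2.imwrite(sys.argv[1],o)
E
python3 chk.py pics/p4.png
```

```text
[ 0.44595981 -0.11009977  0.07941182] -0.07820210389777049 [ 1.99107413 -0.9188864  -1.94917622]
tcp rack [-0.29378583 -0.12507481] claw [-0.13378588 -0.12494714]
```

View pics/p4.png

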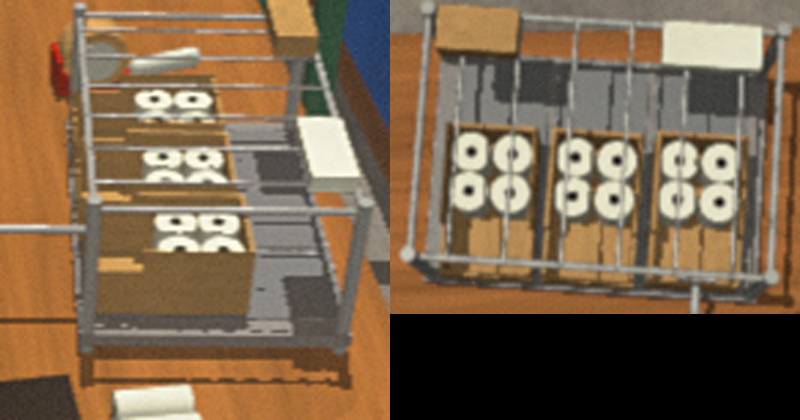

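The combined view shows all three cartons nearly in line. The right carton's rolls, at (680,160) and (720,163), are a few mm too far back. I'll measure subpixel from the white rolls.

```bash
cat > rolls.py <<'E'
from h import *
f=cap('top');g=cv2.cvtColor(f['img'],cv2.COLOR_BGR2HSV)
m=((g[...,2]>150)&(g[...,1]<70)).astype(np.uint8);m[:120]=0;m[172:]=0;m[:,:262]=0;m[:,385:]=0
q=-.079;R=np.array([[np.cos(q),-np.sin(q)],[np.sin(q),np.cos(q)]])
ys,xs=np.nonzero(m);p=np.array([(atz(f,u,v,.097)[:2]-[.7487,-.0086])@R for u,v in zip(xs,ys)])
for c in(.122,-.004,-.126):
  k=p[abs(p[:,1]-c)<.058];print(c,len(k),'extent mid',(np.percentile(k[:,0],[2,98])).mean(),'mean',k.mean(0),'yaw',)
  r=np.float32(k);print('  left half x',k[k[:,1]>k[:,1].mean(),0].mean(),'right',k[k[:,1]<k[:,1].mean(),0].mean())
E
python3 rolls.py
```

```text
0.122 619 extent mid -0.006295743945192948 mean [-0.01801093  0.12830009] yaw
  left half x -0.016518376626574485 right -0.01944207360124789
-0.004 611 extent mid 0.0029493812057752103 mean [-0.01643076  0.00106065] yaw
  left half x -0.015386275391901879 right -0.017374374407935697
-0.126 624 extent mid 0.007703442322940568 mean [-0.01159026 -0.12444613] yaw
  left half x -0.013012733536012377 right -0.010238908673999349
```

```bash
cat > match.py <<'E'
from h import *
f=cap('top');q=-.079;R=np.array([[np.cos(q),-np.sin(q)],[np.sin(q),np.cos(q)]])
# rectified view at roll-top height, 0.5 mm/px: row=-x, col=-y
g=np.mgrid[0:400,0:840];X=(.1-g[0]*.0005);Y=.21-g[1]*.0005
W=np.stack([X,Y],-1)@R.T+[.7487,-.0086]
M=np.array(f['cam_to_world']);c=(np.concatenate([W,np.full(X.shape+(1,),.097)],-1)-M[:3,3])@M[:3,:3]
u=f['cx']-f['fx']*c[...,0]/c[...,2];v=f['cy']+f['fy']*c[...,1]/c[...,2]
im=cv2.remap(cv2.cvtColor(f['img'],cv2.COLOR_BGR2GRAY),u.astype(np.float32),v.astype(np.float32),cv2.INTER_CUBIC)
def off(c1,c2):
  a=int((.21-c1)/.0005);T=im[100:300,a-84:a+84];b=int((.21-c2)/.0005)
  r=cv2.matchTemplate(im[60:340,b-110:b+110],T,cv2.TM_CCOEFF_NORMED);i=np.unravel_index(r.argmax(),r.shape)
  print(c1,'->',c2,'dx mm (+ = deeper)',-(i[0]-40)*.5,'dy',-(i[1]-26)*.5,r.max().round(3))
off(.126,.0);off(.0,-.126);off(.126,-.126)
E
python3 match.py
```

```text
0.126 -> 0.0 dx mm (+ = deeper) 0.5 dy 1.0 0.916
0.0 -> -0.126 dx mm (+ = deeper) 4.5 dy 0.0 0.906
0.126 -> -0.126 dx mm (+ = deeper) 5.0 dy 0.5 0.922
```

Emit:
{"fn": "send_rows", "kwargs": {"steps": "-0.002 0 0 0; -0.0015 0 0 0; -0.001 0 0 0; 0 0 0 0; 0 0 0 0; 0 0 0 0"}}

```text
t: 10.75
tcp_pos: [0.4413, -0.1097, 0.0795]
tool_rot: [-3.141, 0.001, -0.078]
ft_force: [0.9, -0.9, -2.9]
gripper_width: 0.28
grip_force: 30.0
```

```bash
python3 match.py; python3 -c "
from h import *
s=sense();print(s['tcp_pos'],s['ft_force'])"
```

```text
0.126 -> 0.0 dx mm (+ = deeper) 0.5 dy 1.0 0.917
0.0 -> -0.126 dx mm (+ = deeper) 0.0 dy 0.0 0.906
0.126 -> -0.126 dx mm (+ = deeper) 0.5 dy 1.0 0.924
[ 0.44134815 -0.10970911  0.07944708] [ 0.06655521  0.16899207 -2.28823737]
```

The carton is now level with its neighbours (within 0.5 mm). Next I'll free the claw, raise it and withdraw.

Emit:
{"fn": "send_rows", "kwargs": {"steps": "0.006 0 0 0; 0 0 -0.012 0; 0 0 -0.012 0; 0 0 -0.012 0; 0 0 0 0; 0 0 0 0"}}

```text
t: 11.3
tcp_pos: [0.4481, -0.1103, 0.1157]
tool_rot: [3.141, -0.0, -0.078]
ft_force: [-0.4, -0.6, -3.0]
gripper_width: 0.284
grip_force: 30.0
```

Emit:
{"fn": "send_rows", "kwargs": {"steps": "-0.015 0 0 0; -0.03 0 0 0; -0.03 0 0 0; -0.01 0 0 0; 0 0 0 -0.08; 0 0 0 -0.079; 0 0 0 0; 0 0 0 0"}}

```text
t: 11.97
tcp_pos: [0.363, -0.1036, 0.1152]
tool_rot: [-3.141, 0.001, 0.078]
ft_force: [-0.1, 0.4, -1.8]
gripper_width: 0.278
grip_force: 30.0
```

Emit:
{"fn": "send_rows", "kwargs": {"steps": "0.003 0.035 0 0; 0.003 0.035 0.01 0; 0.003 0.035 0.01 0; 0.003 0.035 0.01 0; 0.003 0.035 0.01 0; 0.004 0.0345 0.01 0; 0 0 0 0; 0 0 0 0"}}

```text
t: 12.63
tcp_pos: [0.3988, -0.3123, 0.0643]
tool_rot: [-3.141, 0.001, 0.076]
ft_force: [-0.5, -0.2, -3.0]
gripper_width: 0.281
grip_force: 30.0
```

```bash
python3 - <<'E'
from h import *
import pickle
s=sense();print(s['tcp_pos'],s['tool_rot'])
f=cap('side');pickle.dump(f,open('s5.pkl','wb'));cv2.imwrite('pics/s5.png',cv2.resize(f['img'][200:340,200:400],None,fx=4,fy=4,interpolation=cv2.INTER_CUBIC))
E
```

```text
[ 0.39884108 -0.31227439  0.06428344] [-3.14055403e+00  1.14358372e-03  7.60569052e-02]
```

View pics/s5.png

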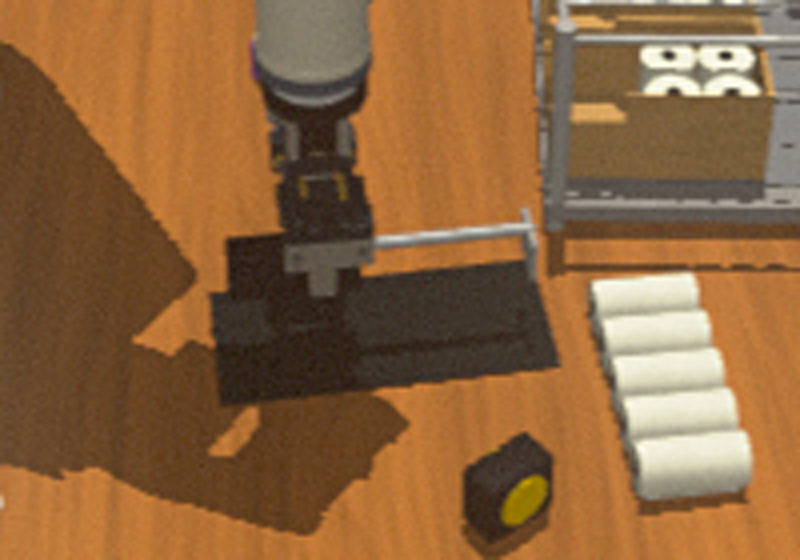

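The side crop shows the hook level above the mat, whose corners are at crop (210,293), (525,260), (560,366) and (222,405). I'll check the mat centre from this view.

```bash
python3 - <<'E'
from h import *
import pickle
f=pickle.load(open('s5.pkl','rb'))
m=[atz(f,199.6+a/4,199.6+b/4,.003)[:2] for a,b in((210,293),(525,260),(560,366),(222,405))]
print(m,np.mean(m,0));d=m[1]+m[2]-m[0]-m[3];print(np.linalg.norm(d)/2,np.arctan2(d[1],d[0]))
E
```

```text
[array([ 0.31315449, -0.25730157]), array([ 0.56600924, -0.2365277 ]), array([ 0.58006276, -0.35536037]), array([ 0.32382338, -0.37716021])] [ 0.44576247 -0.30658746]
0.25543558403263417 0.0834323048929681
```

Emit:
{"fn": "send_rows", "kwargs": {"steps": "0.001 -0.002 0 0; 0 0 0.015 0; 0 0 0.015 0; 0 0 0.01 0; 0 0 0.005 0; 0 0 0.003 0; 0 0 0 0; 0 0 0 0"}}

```text
t: 13.35
tcp_pos: [0.4001, -0.3088, 0.0179]
tool_rot: [3.141, -0.0, 0.081]
ft_force: [0.2, -0.1, -2.7]
gripper_width: 0.282
grip_force: 30.0
```

Emit:
{"fn": "send_rows", "kwargs": {"steps": "0 0 0.001 0; 0 0 0.001 0; 0 0 0.001 0; 0 0 0.001 0; 0 0 0.001 0; 0 0 0 0; 0 0 0 0"}}

```text
t: 13.93
tcp_pos: [0.3998, -0.3088, 0.0125]
tool_rot: [-3.141, 0.0, 0.081]
ft_force: [0.9, 0.8, -2.8]
gripper_width: 0.284
grip_force: 30.0
```

Emit:
{"fn": "send_rows", "kwargs": {"steps": "0 0 0.001 0; 0 0 0.0005 0; 0 0 0.0005 0; 0 0 0 0; 0 0 0 0"}}

```text
t: 14.35
tcp_pos: [0.3998, -0.3088, 0.0105]
tool_rot: [-3.141, 0.0, 0.081]
ft_force: [-0.3, 0.5, -2.8]
gripper_width: 0.281
grip_force: 30.0
```

Emit:
{"fn": "send_rows", "kwargs": {"steps": "0 0 0.0005 0; 0 0 0.0005 0; 0 0 0 0; 0 0 0 0"}}

```text
t: 14.68
tcp_pos: [0.3999, -0.3089, 0.0096]
tool_rot: [3.142, -0.0, 0.081]
ft_force: [-0.5, 0.9, -3.8]
gripper_width: 0.281
grip_force: 30.0
```

Emit:
{"fn": "send_rows", "kwargs": {"steps": "0 0 0.0005 0; 0 0 0 0; 0 0 0 0"}}

```text
t: 14.93
tcp_pos: [0.3998, -0.3089, 0.0095]
tool_rot: [3.142, -0.0, 0.081]
ft_force: [-2.3, 1.3, 5.8]
gripper_width: 0.284
grip_force: 30.0
```

Emit:
{"fn": "send_rows", "kwargs": {"steps": "0 0 0.0005 0; 0 0 0 0; 0 0 0 0"}}

```text
t: 15.18
tcp_pos: [0.3999, -0.3089, 0.0096]
tool_rot: [3.142, -0.0, 0.081]
ft_force: [-4.4, 2.7, 13.3]
gripper_width: 0.28
grip_force: 30.0
```

Contact made at the predicted height. I'll ease back 0.7 mm, release, then rise.

Emit:
{"fn": "send_rows", "kwargs": {"steps": "0 0 -0.0007 0; 0 0 0 0; 0 0 0 0"}}

```text
t: 15.43
tcp_pos: [0.4, -0.309, 0.0096]
tool_rot: [3.141, -0.0, 0.081]
ft_force: [-1.7, 1.0, 4.7]
gripper_width: 0.282
grip_force: 30.0
```

Emit:
{"fn": "send_rows", "kwargs": {"steps": "0 0 0 0; 0 0 0 0; 0 0 0 0; 0 0 0 0; 0 0 0 0; 0 0 0 0; 0 0 0 0; 0 0 0 0", "claw": 80}}

```text
t: 16.1
tcp_pos: [0.3998, -0.3088, 0.0093]
tool_rot: [-3.142, 0.0, 0.081]
ft_force: [0.7, -0.4, -0.2]
gripper_width: 0.799
grip_force: 0.0
```

Emit:
{"fn": "send_rows", "kwargs": {"steps": "0 0 -0.01 0; 0 0 -0.02 0; 0 0 -0.03 0; 0 0 -0.03 0; 0 0 -0.04 0; 0 0 -0.04 0; 0 0 -0.03 0; 0 0 0 0"}}

```text
t: 16.77
tcp_pos: [0.4026, -0.311, 0.2164]
tool_rot: [3.135, -0.008, 0.081]
ft_force: [1.7, -1.0, 0.2]
gripper_width: 0.797
grip_force: 0.0
```

Emit:
{"fn": "send_rows", "kwargs": {"steps": "-0.03 0.02 0 0; -0.03 0.03 0 0; 0 0.04 0 0; 0 0.04 0 0; 0 0.04 0 0; 0 0 0 0; 0 0 0 0"}}

```text
t: 17.35
tcp_pos: [0.3536, -0.4838, 0.2085]
tool_rot: [-3.141, 0.001, 0.079]
ft_force: [-0.7, 0.2, -0.5]
gripper_width: 0.802
grip_force: 0.0
```

```bash
python3 match.py; python3 - <<'E'
from h import *
s=sense();print(s['t'],s['tcp_pos'])
f=cap('side');cv2.imwrite('pics/s6.png',cv2.resize(f['img'][120:340,200:440],None,fx=2.7,fy=2.7,interpolation=cv2.INTER_CUBIC))
E
```

```text
0.126 -> 0.0 dx mm (+ = deeper) 0.5 dy 1.0 0.918
0.0 -> -0.126 dx mm (+ = deeper) 0.0 dy 0.0 0.906
0.126 -> -0.126 dx mm (+ = deeper) 0.5 dy 1.0 0.924
17.4 [ 0.35357588 -0.48225035  0.20854501]
```

View pics/s6.png

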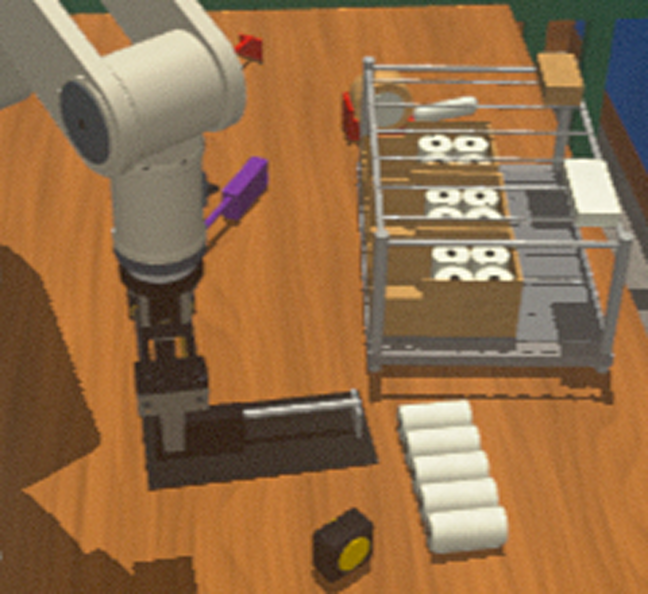

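The side crop shows the hook upright on the mat, with its claw at (358,415) inside the mat's right edge (375). The cartons are in line and the bystanders have not moved.

```bash
python3 -c "
from plant import *
print(sign_off())"
```

```text
the job is handed in; nothing more can be done
None
```

The job is handed in: the pushed-back carton is level with its neighbours (within about 0.5 mm by camera), and the hook lies on the mat the way up it was found, with about 17 s of the 64 s used.

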